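Unlock and unscrew the transport canister's cap

ROBOT

A 6-joint arm with a two-finger parallel gripper is mounted at the origin on a cart in front of the work surface, level with it; the furniture and walls round the work are solid. World frame = base frame: x ahead of the robot, y to its left, z up, the work surface at z = 0. Lengths are in mm, angles in degrees, forces in N, time in s.
With the tool pointing down it reaches from about 300 to 850 mm from the base axis. Payload 4.2 kg.
Tool frame: the origin (TCP) lies at the very end of the fingers, on their centre line; the grasp point (between the pads) lies 19 mm behind it (env.grasp_offset is the distance from the TCP to the grasp point, in mm); z points along the fingers, y is the line along which they close (so a half turn about z gives the same grasp; the last joint's range is limited). The gripper opens to 91 mm and grips with 3 to 60 N. Pads are 32 mm wide; open, the fingers measure 118 mm over their backs; the gripper's body (76 mm by 178 mm) begins 60 mm behind the grasp point.
Start: joints at [-70.359, 18.312, 89.639, -0, 72.044, -1.146], TCP at [204.068, -537.587, 213.976] pointing down, gripper open.
Joint ranges: [-177.97, 177.97], [-48.28, 115.42], [12.27, 149.76], [-77.06, 257.06], [2.81, 150.46], [-146.56, 146.56]. Speed limits (degrees/s): [147.25, 147.25, 180, 180, 180, 180].

INTERFACE

Orientations are given as [roll, pitch, yaw] about the fixed x, y, z axes, in that order (R = Rz(yaw) Ry(pitch) Rx(roll)).
In Python, from workcell import env gives the robot as it stands. The module is installed in compiled form; this text tells all that it offers.
- The arm moves only by the tool send_rows, never from a script. Its argument "motion" is a list of rows, each an object of numbers: "tx", "ty", "tz": the shift along the tool's x, y, z in units of 500 mm (1.0 is 500 mm); "rx", "ry", "rz": the turn, a rotation vector about the tool's x, y, z in units of 30 degrees (1.0 is 30 degrees); "gripper": the closure, from -1 (fully open) to 1 (shut). In form: [{"tx": .., "ty": .., "tz": .., "rx": .., "ry": .., "rz": .., "gripper": ..}, ...]. A call has 1 to 12 rows; each row shifts and turns the commanded pose from where the row before left it, along the tool's axes as they then stand; what a row does not reach is not made up. A row lasts 1/8 s, in which the tool goes at most 62.5 mm and 10.7 degrees, less where a joint would pass 70% of its speed; a pose out of reach is approached as far as the arm can. A call with a number of a shift or a turn outside -1 to 1 is refused whole. A call with a gripper value outside its range is refused whole. The fingers move at their own pace and stop on an object; "grip_force" is the grip in N (left out, the last holds). Time passes only in rows, so rows that do not move let the fingers close. It gives the time, the measured TCP pose, the force, the opening and the grip force at its end, in the units of the state.
- env.state(): the state, without advancing time (a new reading comes with each control period).
- env.grab_frame(name): name is "scene" or "top" or "wrist"; returns a dict with "frame" (420x560x3 uint8, red, green, blue), "vertical_fov" (degrees; the focal length in pixels is half the picture's height over the tangent of half this angle, whatever the lens; pixels are square), "cx", "cy" (the principal point, pixels), "rvec" (rotation vector, rad) and "tvec" (3), from world to camera coordinates, as OpenCV has them; the wrist camera has in their place "T_tool_cam" (4x4, takes a point from camera to tool coordinates, whose origin is the TCP and whose axes are the flange's). Camera axes: x right, y down, z forward; pixel columns grow to the right and rows downward; lengths in mm; the calibration is good to about 2 mm. A picture is of the moment at which its call begins: read the wrist's pose just before it. There is no depth.
- env.job_done(): hands the job in; it is judged then, once.
The state is a dict: "time_s": time; "qpos": joint angles; "qvel": joint speeds; "effort": joint torques, N m; "ee_pos": TCP position; "ee_rot": TCP orientation; "force": force on the tool from outside, world axes, zero at the start; "torque": the same for the moment, N m; "gripper_width": finger opening in mm; "gripper_force": force on a finger pad.
Only numpy, scipy, OpenCV 4.12 (cv2) and the standard library are available. Lean on these libraries where they do the work, as an engineer would, in place of code of your own. Each camera call takes 0.05 s, during which the arm holds its last target. There are 200 camera calls.

TASK

Open the small sample canister that stands in its cradle: swing the steel keeper arm right aside off the cap, then unscrew the cap counter-clockwise, regripping as often as it takes, until its thread runs out, lift it off without letting it fall, and set it down in the shallow steel tray, top up. Leave the keeper swung aside, and do not knock or shift the bottles and the pot that stand around.

Things in the scene. Friction and masses are not known exactly. Their poses are not given: they have to be found in the camera images.
- cap_center (a point): centre (half-way up) of the screw cap: grey ribbed plastic, 52 mm across, 32 mm high, closed top, z axis up, 60 g, loose once unscrewed. Screwed home at the start, 42 to 74 mm above the worktop. Two fingers across it with 25 N turn it; gripped 23 mm above its underside (9 mm below its top), finger tips still clear the tray's floor when it is set down.
- cradle: fixed grey cradle, base 150 x 90 mm, 12 mm thick; origin on the worktop right below the canister's and cap's vertical axis. Its x axis runs from the canister to the keeper's post 72 mm away, y to the left of that. The canister cannot turn, but its rubber socket gives up to 4 mm sideways (2.5 N per mm).
- post (a point): axis of the keeper's upright steel post, on the cradle 72 mm from the canister's axis, 82 mm above the worktop (underside of the keeper arm); post 12 mm thick, hub 22 mm across with its top at 92 mm
- keeper (a joint): angle of the keeper arm about its vertical post, rad: 0 straight over the cap's centre, grows counter-clockwise seen from above, stops at -0.3 and 2.1; it starts within 0.2 of 0. Stays where it is left (light friction, under 1 N at the tab). Right aside means about a right angle or more.
- keeper_tab (a point): centre of the upright steel tab by which the keeper arm is moved, 72 mm from the post's axis, over the cap: 18 mm along the arm, 10 mm across it, top 114 mm above the worktop. The arm is 10 mm wide, 82 to 87 mm above the worktop, ends 80 mm from the post's axis and clears the closed cap by 8 mm.
- tray_in (a point): centre of the inner floor (3 mm above the worktop) of the fixed shallow steel tray: outside 180 mm along its x axis, 110 mm along its y axis, walls 3 mm thick and 10 mm high, empty at the start
- wash_mid (a point): middle of the body of the tall white wash bottle with a bent nozzle, loose, on its axis, 75 mm above its foot: body about 64 mm across to 142 mm height, neck 36 mm across to 166 mm, thin nozzle above to 217 mm. Stands about 0.12 m from the canister on its left or right. Bystander.
- amber_mid (a point): middle of the brown bottle near the canister, loose, 52 mm across, 120 mm high, on the canister's other side; this point is 60 mm above its foot. Bystander.
- pot_mid (a point): middle of the small white sample pot, loose, 49 mm across, 43 mm high, on the robot's side of the canister; this point is half-way up. Bystander.
- neck_top (a point): top of the canister's neck, on its vertical axis, 69 mm above the worktop. Right-handed thread: the cap rises 12 mm per full turn counter-clockwise from above; after just under one turn (5.9 to 6.4 rad) it frees (more does no harm) and must be lifted 18 mm more. Till then it cannot be pulled off; let go part-way, it stays. Under the cap the canister is 48 mm across down to its socket, 76 mm across, top at 24 mm.
Things that resemble listed ones, but are neither listed nor needed, are in the scene too. Leave any orange look-alike of the part that bears cap_center alone. Of the things that look like the part that bears tray_in, the larger one is meant.

How it is judged (in metres and radians):
On the way, in this order (a step that is already met when the one before it is completed fails the run):
1. the keeper arm is swung right aside (more than 1.2 rad) while the cap is still on the canister (value of joint keeper above 1.2 rad and height (world z) of cap_center below 0.066 m), for 0.1 s.
2. the cap is off its thread and held by the fingers above the canister or beyond (its centre more than 0.092 m high, top up) (height (world z) of cap_center above 0.092 m and angle between cap_center's own z axis and vertical below 0.5 rad and contact force between the fingers and cap above 0.5 N), for 0.1 s.
At the end, for the whole second after the job is handed in: the cap lies flat on the tray's floor within its walls, top up (within 0.1 rad) and at rest, let go; the keeper arm is still swung aside by more than 1.2 rad (x of cap_center in the frame of tray_in between -0.065 and 0.065 m and y of cap_center in the frame of tray_in between -0.03 and 0.03 m and z of cap_center in the frame of tray_in between 0.012 and 0.02 m and angle between cap_center's own z axis and vertical below 0.1 rad and linear speed of cap below 0.02 m/s and value of joint keeper above 1.2 rad); the robot touches nothing.
It fails at once if the cap is let fall from more than about 25 mm up, away from the canister (height (world z) of cap_center above 0.045 m and horizontal distance between cap_center and cradle above 0.05 m and contact force between the fingers and cap below 0.05 N and linear speed of cap above 0.3 m/s).
It fails at once if the cap falls on the worktop instead of the tray (height (world z) of cap_center below 0.03 m and horizontal distance between cap_center and tray_in above 0.12 m).
It fails at once if the wash bottle is shifted by more than 25 mm or tipped (distance of wash_mid from where it was at the start of the episode above 0.025 m or angle between wash_mid's own z axis and vertical above 0.4 rad).
It fails at once if the brown bottle is shifted by more than 25 mm or tipped (distance of amber_mid from where it was at the start of the episode above 0.025 m or angle between amber_mid's own z axis and vertical above 0.4 rad).
It fails at once if the pot is shifted by more than 25 mm or tipped (distance of pot_mid from where it was at the start of the episode above 0.025 m or angle between pot_mid's own z axis and vertical above 0.4 rad).
It also fails if it takes over 72 s, if anything falls off the work surface, if the arm or the gripper's body presses on something with over 40 N, if the wrist force passes 120 N, or if a joint passes its speed limit or range.

## Working session

There is one attempt and no reset: what is moved stays moved. The work goes in short steps, Python scripts to look and compute and a tool call to move; the robot and the scene stay as the last step left them, time stands still between calls to the robot, and variables do not carry over. Pictures are saved under pics/ and viewed, at most 10 in all, crops included, and the job is handed in when it is done.

Besides the shell and the picture viewer there is one more tool, called as name(argument=value, ...) on one line, values as JSON. send_rows: Moves the arm, as the interface text tells. Shifts and turns lie within -1 to 1; 1 stands for 500 mm of shift or 30 degrees of turn. Its arguments: {"type":"object","properties":{"motion":{"type":"array"},"grip_force":{"type":"number"}},"required":["motion"]}

```bash
mkdir -p pics; cat > h.py <<'E'
import numpy as np,cv2
from workcell import env
def cam(n):
    f=env.grab_frame(n);F=210/np.tan(np.radians(f["vertical_fov"]/2))
    K=np.array([[F,0,f["cx"]],[0,F,f["cy"]],[0,0,1]]);return f,K
def ray(f,K,u,v,z):
    R=cv2.Rodrigues(np.array(f["rvec"],float))[0];t=np.array(f["tvec"],float).ravel()
    o=-R.T@t;d=R.T@np.linalg.inv(K)@[u,v,1];return o+d*(z-o[2])/d[2]
def proj(f,K,p):
    return cv2.projectPoints(np.array(p,float).reshape(-1,1,3),np.array(f["rvec"],float),np.array(f["tvec"],float),K,None)[0].reshape(-1,2)
E
python3 - <<'E'
from h import *
for n in("top","scene"):
    f,K=cam(n);cv2.imwrite(f"pics/{n}0.png",cv2.resize(f["frame"][:,:,::-1],(800,600),interpolation=cv2.INTER_CUBIC))
    print(n,K[0,0],f["cx"],f["cy"],f["rvec"],f["tvec"])
s=env.state();print(s["ee_pos"],s["ee_rot"],s["gripper_width"],s["time_s"])
E
```

```text
top 448.7404505379758 273.79160214775516 203.9663776973243 [ 2.08924903 -2.141593    0.20252966] [  37.65667609  491.11288781 1103.82329867]
scene 508.7594652388062 270.3889230723143 204.70210077482508 [ 1.21590025 -2.36544681  0.90204834] [ 283.86939509  355.74941123 1003.36831258]
[ 203.92288193 -537.14145108  213.21458534] [-1.79908188e+02 -1.50006719e-03  2.07877715e+01] 91.33089687643685 0.1
```

View pics/top0.png

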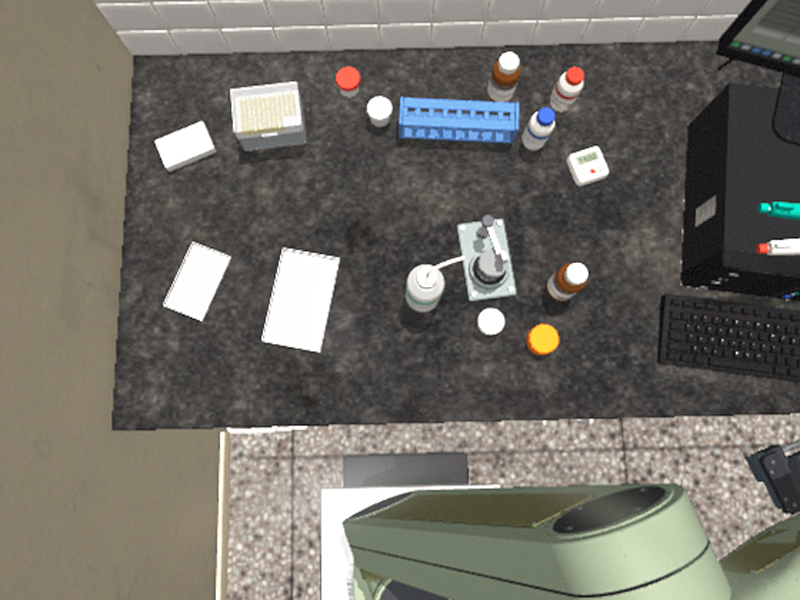

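View pics/scene0.png

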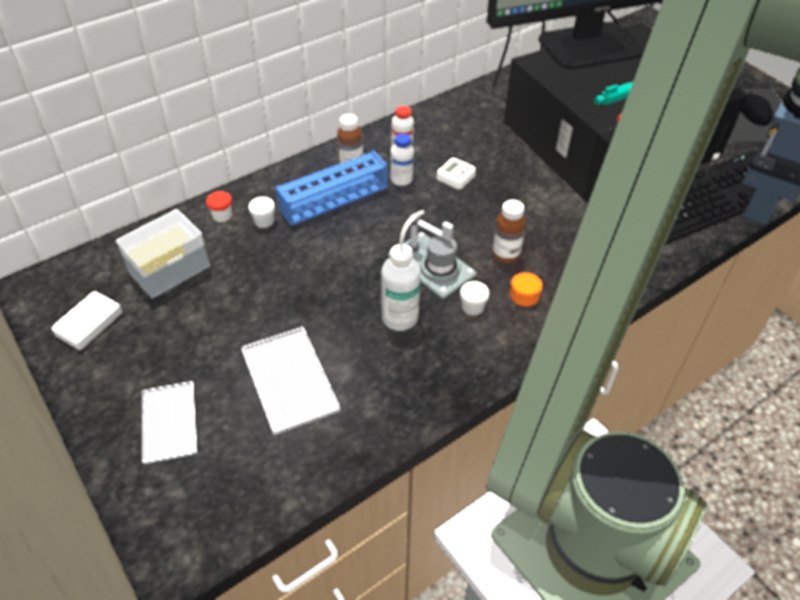

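The top view shows the cradle at about (488,260), with the wash bottle at (425,288), the amber bottle at (568,282), the pot at (490,321) and an orange look-alike at (543,339). The white rectangles at (300,300) and (197,281) may be the trays. I'll measure them and zoom in.

```bash
python3 - <<'E'
from h import *
f,K=cam("top");g,K2=cam("scene");s=0.7
for nm,c in {"big":[(284,248),(340,257),(320,352),(262,343)],"small":[(194,242),(231,257),(204,320),(163,308)]}.items():
    P=np.array([ray(f,K,u*s,v*s,5) for u,v in c]);print(nm,P.round(),np.linalg.norm(np.diff(P,axis=0),axis=1).round())
for nm,c,z in [("cradle",[(458,225),(502,219),(515,295),(470,301)],12),("captop",[(490,266)],74),("posttop",[(488,222)],114),("arm",[(500,240)],90),("wash",[(425,280)],142),("amber",[(577,273)],120),("pot",[(491,321)],43),("orange",[(543,339)],30)]:
    print(nm,[ray(f,K,u*s,v*s,z).round() for u,v in c])
a=f["frame"][140:245,290:430,::-1];b=g["frame"][120:225,250:390,::-1]
c=f["frame"][160:260,100:250,::-1]
cv2.imwrite("pics/c.png",np.vstack([cv2.resize(a,(400,300),interpolation=2),cv2.resize(c,(400,300),interpolation=2)]))
cv2.imwrite("pics/c.png",np.hstack([cv2.imread("pics/c.png"),np.vstack([cv2.resize(b,(400,300),interpolation=2),cv2.resize(g["frame"][220:340,80:240,::-1],(400,300),interpolation=2)])]))
E
```

```text
big [[590. 227.   5.]
 [569. 121.   5.]
 [391. 159.   5.]
 [410. 266.   5.]] [108. 183. 108.]
small [[606. 398.   5.]
 [575. 327.   5.]
 [455. 374.   5.]
 [480. 451.   5.]] [ 78. 128.  81.]
cradle [array([ 624., -104.,   12.]), array([ 634., -188.,   12.]), array([ 486., -203.,   12.]), array([ 477., -120.,   12.])]
captop [array([ 528., -151.,   74.])]
posttop [array([ 597., -145.,  114.])]
arm [array([ 571., -168.,   90.])]
wash [array([491., -31., 142.])]
amber [array([ 501., -289.,  120.])]
pot [array([ 434., -152.,   43.])]
orange [array([ 401., -245.,   30.])]
```

View pics/c.png

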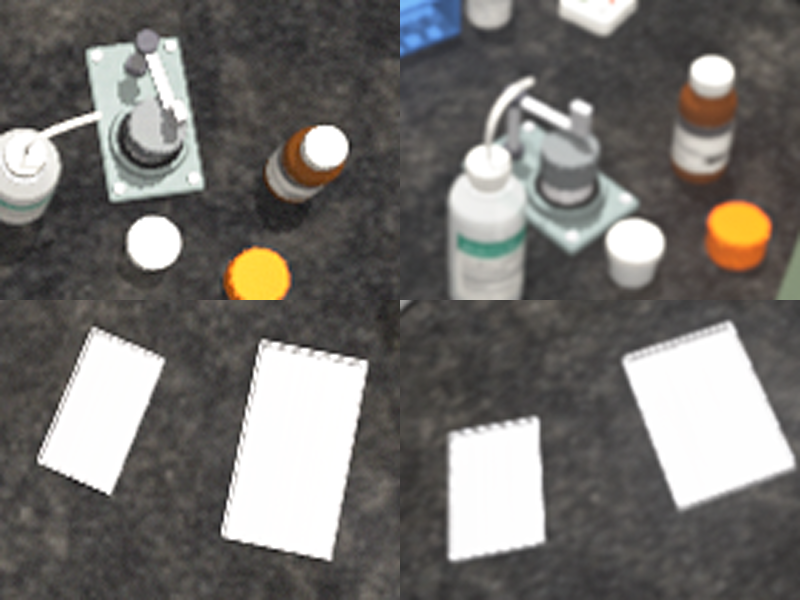

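The big sheet measures 183 x 108 mm, so that is the tray: its centre is near (490,193) and it is skewed by about -12°. The keeper tab shows in the top crop at about (175,108), with the nozzle tip at (98,118). I'll triangulate these points across the two views.

```bash
python3 - <<'E'
from h import *
f,K=cam("top");g,K2=cam("scene")
def P(f,K):
    R=cv2.Rodrigues(np.array(f["rvec"],float))[0];return K@np.hstack([R,np.reshape(f["tvec"],(3,1))])
k=140/400
def tri(a,b):
    a=np.array([290+a[0]*k,140+a[1]*k]);b=np.array([250+(b[0]-400)*k,120+b[1]*k])
    X=cv2.triangulatePoints(P(f,K),P(g,K2),a,b)[:,0];X=X[:3]/X[3]
    return X.round(),(proj(f,K,X)-a).round(1)
print("nozzle tip",tri((98,118),(533,82)))
print("tab top",tri((178,107),(582,107)))
print("wash neck",tri((24,152),(488,165)))
print("amber cap",tri((325,146),(712,74)))
print("pot",tri((154,243),(634,235)))
print("knob",tri((148,40),(512,110)))
for nm,p,z in [("knob",(148,40),92),("knob2",(136,65),92),("tab",(178,103),114),("cap",(152,128),74),("socket",(146,146),24)]:
    print(nm,ray(f,K,290+p[0]*k,140+p[1]*k,z).round())
C=np.array([528,-151,0.]);u=np.array([.995,.1,0])
for nm,q in [("cap",C+[0,0,74]),("sock",C+[0,0,24]),("post",C+72*u+[0,0,92]),("postfoot",C+72*u+[0,0,12])]:
    print(nm,((proj(f,K,q)[0]-[290,140])/k).round(),((proj(g,K2,q)[0]-[250,120])/k+[400,0]).round())
print(env.grab_frame("wrist")["T_tool_cam"])
E
```

```text
nozzle tip (array([509., -89., 206.]), array([[0., 0.]]))
tab top (array([ 540., -169.,  112.]), array([[0.4, 0.3]]))
wash neck (array([494., -33., 157.]), array([[0.2, 0.2]]))
amber cap (array([ 503., -290.,  114.]), array([[-0.1, -0.1]]))
pot (array([ 434., -149.,   52.]), array([[-0.5, -0.5]]))
knob (array([ 618., -154.,   57.]), array([[-0.1, -0.1]]))
knob [ 607. -149.   92.]
knob2 [ 585. -137.   92.]
tab [ 544. -168.  114.]
cap [ 532. -151.   74.]
socket [ 527. -153.   24.]
cap [152. 132.] [571. 154.]
sock [144. 145.] [568. 193.]
post [142.  48.] [516.  98.]
postfoot [131.  74.] [514. 161.]
[[-6.69771389e-04 -9.66265974e-01 -2.57545373e-01  7.25484237e+01]
 [ 9.99999775e-01 -6.57281791e-04 -1.34586802e-04 -4.04668746e-01]
 [-3.92332368e-05 -2.57545405e-01  9.66266197e-01 -1.70977990e+02]
 [ 0.00000000e+00  0.00000000e+00  0.00000000e+00  1.00000000e+00]]
```

Estimates so far:

| Thing | Position (mm) |
|---|---|
| Canister axis | (530,-151) |
| Post | (602,-146) |
| Tab | (542,-168) |
| Nozzle tip | (509,-89,206) |

I'll work with yaw in about -70..-26, so that the gripper body stays clear of the nozzle.

send_rows(motion=[{"tz": -0.06,"gripper": 1},{"tx": 0.083,"ty": -0.044,"tz": -0.01,"gripper": 1},{"tx": 0.083,"ty": -0.044,"tz": -0.01,"gripper": 1},{"tx": 0.083,"ty": -0.044,"tz": -0.01,"gripper": 1},{"tx": 0.083,"ty": -0.044,"tz": -0.01,"gripper": 1},{"tx": 0.083,"ty": -0.044,"tz": -0.01,"gripper": 1},{"tx": 0.083,"ty": -0.044,"tz": -0.01,"gripper": 1},{"tx": 0.083,"ty": -0.044,"tz": -0.01,"gripper": 1},{"tx": 0.083,"ty": -0.044,"tz": -0.01,"gripper": 1},{"tx": 0.083,"ty": -0.044,"tz": -0.01,"gripper": 1},{"tx": 0.083,"ty": -0.044,"tz": -0.01,"gripper": 1},{"tx": 0.083,"ty": -0.044,"tz": -0.01,"gripper": 1}])

```text
invalid input at $.motion[0]: expected keys tx, ty, tz, rx, ry, rz, gripper
```

send_rows(motion=[{"rz": 0.336,"gripper": 1},{"rz": 0.336,"gripper": 1},{"rz": 0.336,"gripper": 1},{"rz": 0.336,"gripper": 1},{"rz": 0.336,"gripper": 1},{"rz": 0.336,"gripper": 1},{"rz": 0.336,"gripper": 1},{"rz": 0.336,"gripper": 1},{"rz": 0.336,"gripper": 1},{"gripper": 1}])

```text
invalid input at $.motion[0]: expected keys tx, ty, tz, rx, ry, rz, gripper
```

```bash
cat >> h.py <<'E'
from scipy.spatial.transform import Rotation as Ro
def wcam():
    s=env.state();f,K=env.grab_frame("wrist"),None
    F=210/np.tan(np.radians(f["vertical_fov"]/2));K=np.array([[F,0,f["cx"]],[0,F,f["cy"]],[0,0,1]])
    T=np.eye(4);T[:3,:3]=Ro.from_euler("xyz",s["ee_rot"],degrees=True).as_matrix();T[:3,3]=s["ee_pos"]
    V=np.linalg.inv(T@np.array(f["T_tool_cam"]));f["rvec"]=cv2.Rodrigues(V[:3,:3])[0];f["tvec"]=V[:3,3];return f,K
def st():
    s=env.state();print(round(s["time_s"],2),np.round(s["ee_pos"],1),np.round(s["ee_rot"],1),"q6",np.round(s["qpos"][5],1),"w",round(s["gripper_width"],1),"gf",round(s["gripper_force"],1),"F",np.round(s["force"],1));return s
def rows(pts,yaw):  # successive world targets -> tool-axis shifts in units, from the present pose
    s=env.state();p=np.array(s["ee_pos"]);R=Ro.from_euler("xyz",[180,0,yaw],degrees=True).as_matrix()
    for q in pts:
        d=R.T@(np.array(q)-p)/500;n=np.linalg.norm(d)*500;print(np.round(d,3),"rows>=",int(np.ceil(n/55)));p=np.array(q)
E
python3 - <<'E'
from h import *
st();f,K=wcam();np.savez("w0.npz",K=K,rvec=f["rvec"],tvec=f["tvec"]);cv2.imwrite("pics/w0.png",cv2.resize(f["frame"][:,:,::-1],(800,600),interpolation=2))
E
```

```text
0.35 [ 204.  -537.5  213.8] [-180.    -0.    20.8] q6 -1.1 w 90.9 gf 0.0 F [0.2 0.4 0.8]
```

View pics/w0.png

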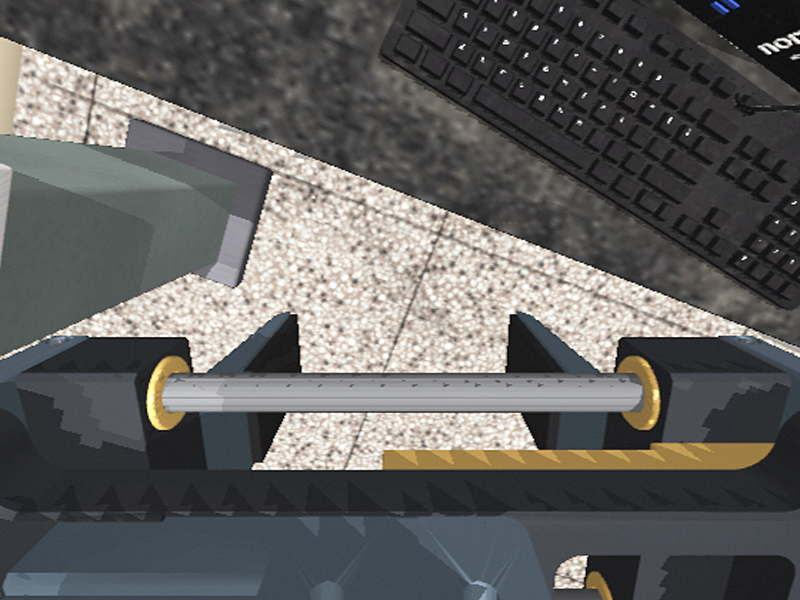

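The moves were refused because every row needs all its keys. This is therefore the view from the start pose: keyboard and floor, with the fingertips at about row 330. I'll resend the moves with full rows.

send_rows(motion=[{"tx": 0,"ty": 0,"tz": -0.06,"rx": 0,"ry": 0,"rz": 0,"gripper": 1},{"tx": 0.083,"ty": -0.044,"tz": -0.01,"rx": 0,"ry": 0,"rz": 0,"gripper": 1},{"tx": 0.083,"ty": -0.044,"tz": -0.01,"rx": 0,"ry": 0,"rz": 0,"gripper": 1},{"tx": 0.083,"ty": -0.044,"tz": -0.01,"rx": 0,"ry": 0,"rz": 0,"gripper": 1},{"tx": 0.083,"ty": -0.044,"tz": -0.01,"rx": 0,"ry": 0,"rz": 0,"gripper": 1},{"tx": 0.083,"ty": -0.044,"tz": -0.01,"rx": 0,"ry": 0,"rz": 0,"gripper": 1},{"tx": 0.083,"ty": -0.044,"tz": -0.01,"rx": 0,"ry": 0,"rz": 0,"gripper": 1},{"tx": 0.083,"ty": -0.044,"tz": -0.01,"rx": 0,"ry": 0,"rz": 0,"gripper": 1},{"tx": 0.083,"ty": -0.044,"tz": -0.01,"rx": 0,"ry": 0,"rz": 0,"gripper": 1},{"tx": 0.083,"ty": -0.044,"tz": -0.01,"rx": 0,"ry": 0,"rz": 0,"gripper": 1},{"tx": 0.083,"ty": -0.044,"tz": -0.01,"rx": 0,"ry": 0,"rz": 0,"gripper": 1},{"tx": 0.083,"ty": -0.044,"tz": -0.01,"rx": 0,"ry": 0,"rz": 0,"gripper": 1}])

```text
time_s: 1.9
ee_pos: [545.8, -148.1, 299.2]
ee_rot: [180.0, -0.0, 20.8]
force: [0.2, -0.2, 0.6]
gripper_width: 0.4
gripper_force: 0.0
```

send_rows(motion=[{"tx": 0,"ty": 0,"tz": 0,"rx": 0,"ry": 0,"rz": 0.336,"gripper": 1},{"tx": 0,"ty": 0,"tz": 0,"rx": 0,"ry": 0,"rz": 0.336,"gripper": 1},{"tx": 0,"ty": 0,"tz": 0,"rx": 0,"ry": 0,"rz": 0.336,"gripper": 1},{"tx": 0,"ty": 0,"tz": 0,"rx": 0,"ry": 0,"rz": 0.336,"gripper": 1},{"tx": 0,"ty": 0,"tz": 0,"rx": 0,"ry": 0,"rz": 0.336,"gripper": 1},{"tx": 0,"ty": 0,"tz": 0,"rx": 0,"ry": 0,"rz": 0.336,"gripper": 1},{"tx": 0,"ty": 0,"tz": 0,"rx": 0,"ry": 0,"rz": 0.336,"gripper": 1},{"tx": 0,"ty": 0,"tz": 0,"rx": 0,"ry": 0,"rz": 0.336,"gripper": 1},{"tx": 0,"ty": 0,"tz": 0,"rx": 0,"ry": 0,"rz": 0.336,"gripper": 1},{"tx": 0,"ty": 0,"tz": 0,"rx": 0,"ry": 0,"rz": 0,"gripper": 1}])

```text
time_s: 3.15
ee_pos: [544.9, -149.3, 298.9]
ee_rot: [180.0, -0.0, -69.8]
force: [0.3, 0.5, -0.4]
gripper_width: 0.4
gripper_force: 0.0
```

```bash
python3 - <<'E'
from h import *
st();f,K=wcam();np.savez("w0.npz",K=K,rvec=f["rvec"],tvec=f["tvec"]);cv2.imwrite("pics/w1.png",cv2.resize(f["frame"][:,:,::-1],(800,600),interpolation=2))
E
```

```text
3.15 [ 544.9 -149.3  298.9] [180.   -0.  -69.8] q6 143.3 w 0.4 gf 0.0 F [ 0.3  0.5 -0.4]
```

View pics/w1.png

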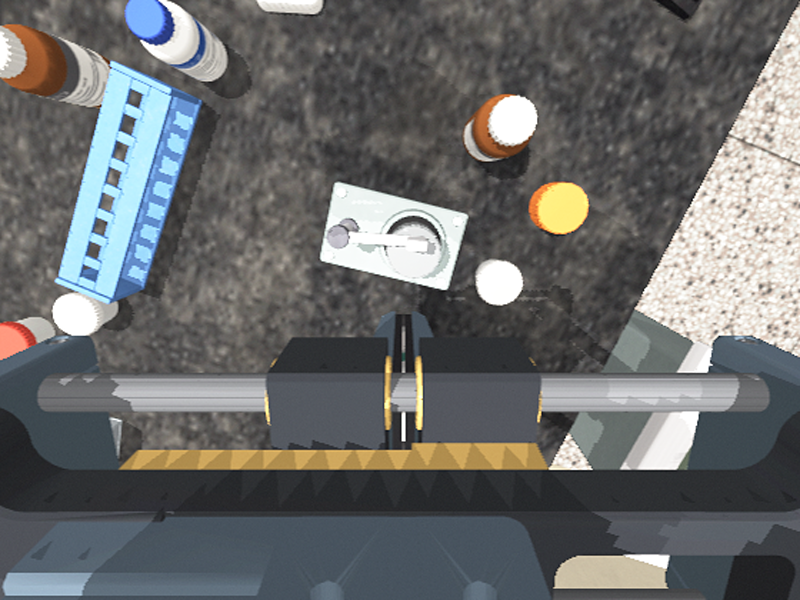

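The wrist view shows the hub at about (338,237), the arm to the right of it, the tab at about (417,245), the cap at about (413,252), and the cradle corners at (335,182), (468,213), (447,290) and (320,260). I'll cast rays through these.

```bash
python3 - <<'E'
from h import *
d=np.load("w0.npz");K=d["K"];f=dict(rvec=d["rvec"],tvec=d["tvec"]);s=.7
for n,p,z in [("c",(335,182),12),("c",(468,213),12),("c",(447,290),12),("c",(320,260),12),("hub",(338,237),92),("tab",(417,245),114),("cap",(413,250),74),("sock",(415,247),24)]:
    print(n,ray(f,K,p[0]*s,p[1]*s,z).round(1))
im=cv2.imread("pics/w1.png")[170:300,310:480];cv2.imwrite("pics/w1c.png",cv2.resize(im,None,fx=4.5,fy=4.5,interpolation=2))
E
```

```text
c [ 636.7 -188.6   12. ]
c [ 490.9 -207.3   12. ]
c [ 480.2 -118.8   12. ]
c [ 626.7 -102.1   12. ]
hub [ 607.7 -148.2   92. ]
tab [ 539.3 -169.1  114. ]
cap [ 537.8 -157.9   74. ]
sock [ 532.9 -154.2   24. ]
```

View pics/w1c.png

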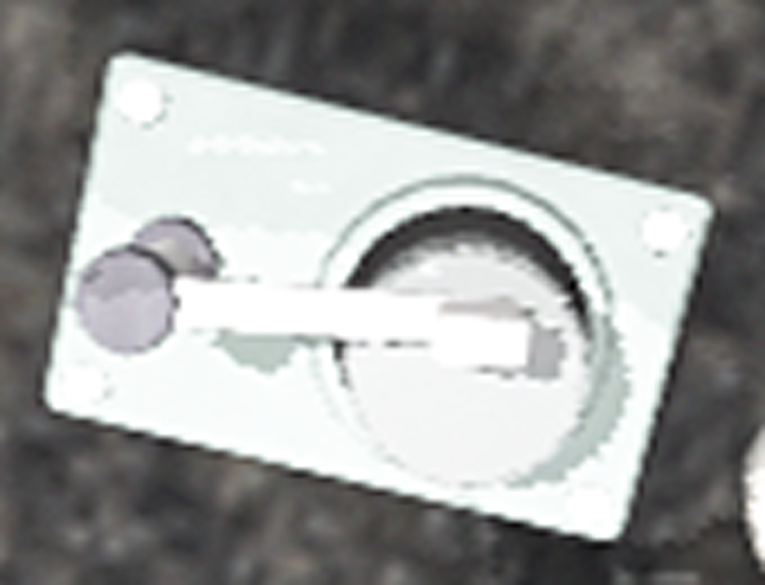

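```bash
python3 - <<'E'
from h import *
P=np.array([607,-147.5]);A=[(535,-137,95)]
for a in list(range(182,281,14))+[280]:
    t=np.radians(a);A.append((P[0]+72*np.cos(t),P[1]+72*np.sin(t),95))
print(len(A),np.round(A));rows(A,-69.8)
E
```

```text
10 [[ 535. -137.   95.]
 [ 535. -150.   95.]
 [ 538. -167.   95.]
 [ 545. -184.   95.]
 [ 555. -198.   95.]
 [ 569. -209.   95.]
 [ 585. -216.   95.]
 [ 602. -219.   95.]
 [ 620. -218.   95.]
 [ 620. -218.   95.]]
[-0.03   0.01   0.408] rows>= 4
[0.024 0.009 0.   ] rows>= 1
[0.034 0.007 0.   ] rows>= 1
[ 0.035 -0.002 -0.   ] rows>= 1
[ 0.034 -0.01  -0.   ] rows>= 1
[ 0.03  -0.018 -0.   ] rows>= 1
[ 0.025 -0.025 -0.   ] rows>= 1
[ 0.018 -0.03  -0.   ] rows>= 1
[ 0.01  -0.034 -0.   ] rows>= 1
[0. 0. 0.] rows>= 0
```

send_rows(motion=[{"tx": -0.03,"ty": 0.01,"tz": 0,"rx": 0,"ry": 0,"rz": 0,"gripper": 1},{"tx": 0,"ty": 0,"tz": 0.1,"rx": 0,"ry": 0,"rz": 0,"gripper": 1},{"tx": 0,"ty": 0,"tz": 0.1,"rx": 0,"ry": 0,"rz": 0,"gripper": 1},{"tx": 0,"ty": 0,"tz": 0.1,"rx": 0,"ry": 0,"rz": 0,"gripper": 1},{"tx": 0,"ty": 0,"tz": 0.1,"rx": 0,"ry": 0,"rz": 0,"gripper": 1},{"tx": 0,"ty": 0,"tz": 0.008,"rx": 0,"ry": 0,"rz": 0,"gripper": 1}])

```text
time_s: 3.95
ee_pos: [532.0, -135.6, 92.1]
ee_rot: [179.6, 0.3, -69.9]
force: [0.7, 0.3, 0.4]
gripper_width: 0.5
gripper_force: 0.0
```

send_rows(motion=[{"tx": 0.012,"ty": 0.005,"tz": 0,"rx": 0,"ry": 0,"rz": 0,"gripper": 1},{"tx": 0.012,"ty": 0.005,"tz": 0,"rx": 0,"ry": 0,"rz": 0,"gripper": 1},{"tx": 0.017,"ty": 0.004,"tz": 0,"rx": 0,"ry": 0,"rz": 0,"gripper": 1},{"tx": 0.017,"ty": 0.003,"tz": 0,"rx": 0,"ry": 0,"rz": 0,"gripper": 1},{"tx": 0.018,"ty": 0,"tz": 0,"rx": 0,"ry": 0,"rz": 0,"gripper": 1},{"tx": 0.017,"ty": -0.002,"tz": 0,"rx": 0,"ry": 0,"rz": 0,"gripper": 1},{"tx": 0.017,"ty": -0.005,"tz": 0,"rx": 0,"ry": 0,"rz": 0,"gripper": 1},{"tx": 0.017,"ty": -0.005,"tz": 0,"rx": 0,"ry": 0,"rz": 0,"gripper": 1}])

```text
time_s: 4.95
ee_pos: [554.9, -198.0, 94.8]
ee_rot: [180.0, 0.0, -69.9]
force: [-0.2, 0.6, -0.1]
gripper_width: 0.7
gripper_force: 0.3
```

send_rows(motion=[{"tx": 0.015,"ty": -0.009,"tz": 0,"rx": 0,"ry": 0,"rz": 0,"gripper": 1},{"tx": 0.015,"ty": -0.009,"tz": 0,"rx": 0,"ry": 0,"rz": 0,"gripper": 1},{"tx": 0.013,"ty": -0.012,"tz": 0,"rx": 0,"ry": 0,"rz": 0,"gripper": 1},{"tx": 0.012,"ty": -0.013,"tz": 0,"rx": 0,"ry": 0,"rz": 0,"gripper": 1},{"tx": 0.009,"ty": -0.015,"tz": 0,"rx": 0,"ry": 0,"rz": 0,"gripper": 1},{"tx": 0.009,"ty": -0.015,"tz": 0,"rx": 0,"ry": 0,"rz": 0,"gripper": 1},{"tx": 0.005,"ty": -0.017,"tz": 0,"rx": 0,"ry": 0,"rz": 0,"gripper": 1},{"tx": 0.005,"ty": -0.017,"tz": 0,"rx": 0,"ry": 0,"rz": 0,"gripper": 1},{"tx": 0,"ty": 0,"tz": 0,"rx": 0,"ry": 0,"rz": 0,"gripper": 1}])

```text
time_s: 6.08
ee_pos: [619.9, -218.0, 94.9]
ee_rot: [-180.0, -0.0, -69.9]
force: [0.2, 0.1, 0.3]
gripper_width: 0.5
gripper_force: 0.0
```

send_rows(motion=[{"tx": 0,"ty": 0,"tz": -0.1,"rx": 0,"ry": 0,"rz": 0,"gripper": 1},{"tx": 0,"ty": 0,"tz": -0.1,"rx": 0,"ry": 0,"rz": 0,"gripper": 1},{"tx": 0,"ty": 0,"tz": -0.1,"rx": 0,"ry": 0,"rz": 0,"gripper": 1},{"tx": -0.078,"ty": 0.032,"tz": 0,"rx": 0,"ry": 0,"rz": 0,"gripper": -0.45},{"tx": -0.078,"ty": 0.032,"tz": 0,"rx": 0,"ry": 0,"rz": 0,"gripper": -0.45},{"tx": -0.078,"ty": 0.032,"tz": 0,"rx": 0,"ry": 0,"rz": 0,"gripper": -0.45},{"tx": 0,"ty": 0,"tz": 0,"rx": 0,"ry": 0,"rz": 0,"gripper": -0.45},{"tx": 0,"ty": 0,"tz": 0,"rx": 0,"ry": 0,"rz": 0,"gripper": -0.45}])

```text
time_s: 7.08
ee_pos: [534.3, -125.0, 245.4]
ee_rot: [-179.9, -0.1, -69.9]
force: [0.3, -0.5, 0.6]
gripper_width: 47.5
gripper_force: 0.0
```

```bash
python3 - <<'E'
from h import *
st();f,K=wcam();np.savez("w2.npz",K=K,rvec=f["rvec"],tvec=f["tvec"]);cv2.imwrite("pics/w2.png",cv2.resize(f["frame"][:,:,::-1],(800,600),interpolation=2))
g,K2=cam("top");cv2.imwrite("pics/t2.png",g["frame"][:,:,::-1])
E
```

```text
7.08 [ 534.3 -125.   245.4] [-1.799e+02 -1.000e-01 -6.990e+01] q6 145.6 w 47.5 gf 0.0 F [ 0.3 -0.5  0.6]
```

View pics/w2.png

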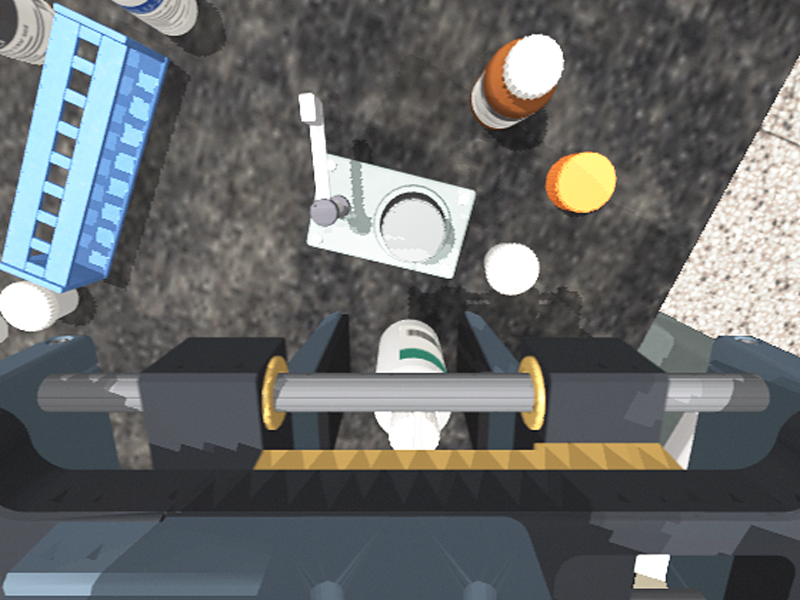

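The keeper now stands well aside: hub at (323,213), tab at (309,108). The cap is uncovered at about (414,230). I'll measure the circle.

```bash
python3 - <<'E'
from h import *
d=np.load("w2.npz");K=d["K"];f=dict(rvec=d["rvec"],tvec=d["tvec"]);s=.7
im=cv2.imread("pics/w2.png",0);y0,x0=170,355;c=cv2.resize(im[y0:290,x0:475],None,fx=4,fy=4,interpolation=2)
C=cv2.HoughCircles(cv2.medianBlur(c,5),cv2.HOUGH_GRADIENT,1,20,param1=100,param2=15,minRadius=90,maxRadius=180)
v=cv2.cvtColor(c,8)
for x,y,r in C[0][:5]:
    print((x/4+x0).round(1),(y/4+y0).round(1),r/4,ray(f,K,(x/4+x0)*s,(y/4+y0)*s,74).round(1),ray(f,K,(x/4+x0)*s,(y/4+y0)*s,24).round(1))
for i,(x,y,r) in enumerate(C[0][:4]):cv2.circle(v,(int(x),int(y)),int(r),[(0,0,255),(0,255,0),(255,0,0),(0,255,255)][i],1)
cv2.imwrite("pics/c2.png",v)
H=ray(f,K,323*s,213*s,92);T=ray(f,K,308*s,107*s,114);print(H,T)
print("expected r px cap",np.linalg.norm(proj(f,K,[[536,-157,74]])-proj(f,K,[[562,-157,74]]))/s,"sock",np.linalg.norm(proj(f,K,[[536,-157,24]])-proj(f,K,[[574,-157,24]]))/s)
E
```

```text
412.6 224.4 32.475 [ 539.4 -161.4   74. ] [ 536.6 -156.9   24. ]
413.4 230.9 32.025 [ 537.  -156.7   74. ] [ 533.8 -151.4   24. ]
408.1 227.9 37.95 [ 541.9 -157.5   74. ] [ 539.4 -152.3   24. ]
412.1 219.4 35.375 [ 541.2 -165.1   74. ] [ 538.6 -161.1   24. ]
422.9 228.1 43.2 [ 530.4 -161.4   74. ] [ 526.3 -156.9   24. ]
[ 608.4003852  -147.54941448   92.        ] [ 635.47413576 -214.69114222  114.        ]
expected r px cap 31.743703200169225 sock 40.74997470996479
```

View pics/c2.png

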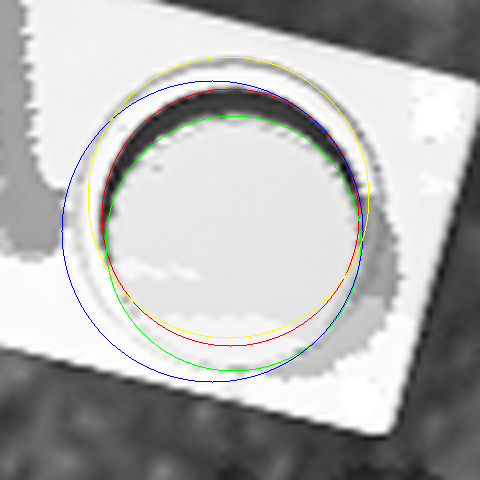

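send_rows(motion=[{"tx": 0.062,"ty": 0.018,"tz": 0,"rx": 0,"ry": 0,"rz": 0,"gripper": -0.5},{"tx": 0,"ty": 0,"tz": 0.1,"rx": 0,"ry": 0,"rz": 0,"gripper": -0.5},{"tx": 0,"ty": 0,"tz": 0.1,"rx": 0,"ry": 0,"rz": 0,"gripper": -0.5},{"tx": 0,"ty": 0,"tz": 0,"rx": 0,"ry": 0,"rz": 0,"gripper": -0.5}], grip_force=30)

```text
time_s: 7.68
ee_pos: [533.7, -156.8, 141.2]
ee_rot: [179.6, 0.3, -70.0]
force: [-0.5, -0.3, 0.0]
gripper_width: 68.4
gripper_force: 0.0
```

send_rows(motion=[{"tx": 0,"ty": 0,"tz": 0.04,"rx": 0,"ry": 0,"rz": 0,"gripper": -0.5},{"tx": 0,"ty": 0,"tz": 0,"rx": 0,"ry": 0,"rz": 0,"gripper": -0.5},{"tx": 0,"ty": 0,"tz": 0,"rx": 0,"ry": 0,"rz": 0,"gripper": -0.5}])

```text
time_s: 8.05
ee_pos: [537.4, -157.4, 126.9]
ee_rot: [-179.8, -0.1, -69.9]
force: [-0.2, 0.4, -0.6]
gripper_width: 68.4
gripper_force: 0.0
```

send_rows(motion=[{"tx": 0,"ty": 0,"tz": 0.06,"rx": 0,"ry": 0,"rz": 0,"gripper": -0.5},{"tx": 0,"ty": 0,"tz": 0.06,"rx": 0,"ry": 0,"rz": 0,"gripper": -0.5},{"tx": 0,"ty": 0,"tz": 0.039,"rx": 0,"ry": 0,"rz": 0,"gripper": -0.5},{"tx": 0,"ty": 0,"tz": 0,"rx": 0,"ry": 0,"rz": 0,"gripper": -0.5},{"tx": 0,"ty": 0,"tz": 0,"rx": 0,"ry": 0,"rz": 0,"gripper": 1},{"tx": 0,"ty": 0,"tz": 0,"rx": 0,"ry": 0,"rz": 0,"gripper": 1},{"tx": 0,"ty": 0,"tz": 0,"rx": 0,"ry": 0,"rz": 0,"gripper": 1},{"tx": 0,"ty": 0,"tz": 0,"rx": 0,"ry": 0,"rz": 0,"gripper": 1}])

```text
time_s: 9.05
ee_pos: [537.2, -157.2, 46.9]
ee_rot: [-179.9, -0.1, -69.9]
force: [0.1, 0.1, 6.8]
gripper_width: 51.7
gripper_force: 30.0
```

```bash
python3 -c "
from h import *
s=st();print(s['torque'])"
```

```text
9.05 [ 537.2 -157.2   46.9] [-1.799e+02 -1.000e-01 -6.990e+01] q6 142.4 w 51.7 gf 30.0 F [0.1 0.1 6.8]
[0.12519053 0.02683715 0.01837378]
```

send_rows(motion=[{"tx": 0,"ty": 0,"tz": -0.0006,"rx": 0,"ry": 0,"rz": -0.32,"gripper": 1},{"tx": 0,"ty": 0,"tz": -0.0006,"rx": 0,"ry": 0,"rz": -0.32,"gripper": 1},{"tx": 0,"ty": 0,"tz": -0.0006,"rx": 0,"ry": 0,"rz": -0.32,"gripper": 1},{"tx": 0,"ty": 0,"tz": -0.0006,"rx": 0,"ry": 0,"rz": -0.32,"gripper": 1},{"tx": 0,"ty": 0,"tz": -0.0006,"rx": 0,"ry": 0,"rz": -0.32,"gripper": 1},{"tx": 0,"ty": 0,"tz": 0,"rx": 0,"ry": 0,"rz": 0,"gripper": 1}])

```text
time_s: 9.8
ee_pos: [536.6, -157.0, 47.6]
ee_rot: [-180.0, -0.1, -22.0]
force: [0.1, -0.3, 3.8]
gripper_width: 51.6
gripper_force: 30.0
```

```bash
python3 -c "
from h import *
s=st();print(s['torque'])"
```

```text
9.8 [ 536.6 -157.    47.6] [-1.8e+02 -1.0e-01 -2.2e+01] q6 94.6 w 51.6 gf 30.0 F [ 0.1 -0.3  3.8]
[ 0.14525732 -0.11782495 -0.01887217]
```

send_rows(motion=[{"tx": 0,"ty": 0,"tz": 0,"rx": 0,"ry": 0,"rz": 0,"gripper": -0.4},{"tx": 0,"ty": 0,"tz": 0,"rx": 0,"ry": 0,"rz": 0,"gripper": -0.4},{"tx": 0,"ty": 0,"tz": 0,"rx": 0,"ry": 0,"rz": 0.32,"gripper": -0.4},{"tx": 0,"ty": 0,"tz": 0,"rx": 0,"ry": 0,"rz": 0.32,"gripper": -0.4},{"tx": 0,"ty": 0,"tz": 0,"rx": 0,"ry": 0,"rz": 0.32,"gripper": -0.4},{"tx": 0,"ty": 0,"tz": 0,"rx": 0,"ry": 0,"rz": 0.32,"gripper": -0.4},{"tx": 0,"ty": 0,"tz": 0,"rx": 0,"ry": 0,"rz": 0.32,"gripper": -0.4},{"tx": 0,"ty": 0,"tz": 0,"rx": 0,"ry": 0,"rz": 0,"gripper": 1},{"tx": 0,"ty": 0,"tz": 0,"rx": 0,"ry": 0,"rz": 0,"gripper": 1},{"tx": 0,"ty": 0,"tz": 0,"rx": 0,"ry": 0,"rz": 0,"gripper": 1}])

```text
time_s: 11.05
ee_pos: [536.1, -156.8, 46.9]
ee_rot: [-180.0, 0.0, -69.9]
force: [1.2, 0.2, 0.1]
gripper_width: 52.1
gripper_force: 30.0
```

send_rows(motion=[{"tx": 0,"ty": 0,"tz": -0.0006,"rx": 0,"ry": 0,"rz": -0.32,"gripper": 1},{"tx": 0,"ty": 0,"tz": -0.0006,"rx": 0,"ry": 0,"rz": -0.32,"gripper": 1},{"tx": 0,"ty": 0,"tz": -0.0006,"rx": 0,"ry": 0,"rz": -0.32,"gripper": 1},{"tx": 0,"ty": 0,"tz": -0.0006,"rx": 0,"ry": 0,"rz": -0.32,"gripper": 1},{"tx": 0,"ty": 0,"tz": -0.0006,"rx": 0,"ry": 0,"rz": -0.32,"gripper": 1},{"tx": 0,"ty": 0,"tz": 0,"rx": 0,"ry": 0,"rz": 0,"gripper": 1}])

```text
time_s: 11.8
ee_pos: [536.1, -156.8, 48.5]
ee_rot: [-180.0, -0.0, -22.0]
force: [0.5, 0.8, -0.2]
gripper_width: 52.0
gripper_force: 30.0
```

Cycle 2 is done, with about 96° turned so far. On to cycles 3 to 5.

send_rows(motion=[{"tx": 0,"ty": 0,"tz": 0,"rx": 0,"ry": 0,"rz": 0,"gripper": -0.4},{"tx": 0,"ty": 0,"tz": 0,"rx": 0,"ry": 0,"rz": 0,"gripper": -0.4},{"tx": 0,"ty": 0,"tz": 0,"rx": 0,"ry": 0,"rz": 0.32,"gripper": -0.4},{"tx": 0,"ty": 0,"tz": 0,"rx": 0,"ry": 0,"rz": 0.32,"gripper": -0.4},{"tx": 0,"ty": 0,"tz": 0,"rx": 0,"ry": 0,"rz": 0.32,"gripper": -0.4},{"tx": 0,"ty": 0,"tz": 0,"rx": 0,"ry": 0,"rz": 0.32,"gripper": -0.4},{"tx": 0,"ty": 0,"tz": 0,"rx": 0,"ry": 0,"rz": 0.32,"gripper": -0.4},{"tx": 0,"ty": 0,"tz": 0,"rx": 0,"ry": 0,"rz": 0,"gripper": 1},{"tx": 0,"ty": 0,"tz": 0,"rx": 0,"ry": 0,"rz": 0,"gripper": 1},{"tx": 0,"ty": 0,"tz": 0,"rx": 0,"ry": 0,"rz": 0,"gripper": 1}])

```text
time_s: 13.05
ee_pos: [536.2, -156.9, 48.5]
ee_rot: [-180.0, -0.0, -69.9]
force: [0.3, 0.5, 0.8]
gripper_width: 51.8
gripper_force: 30.0
```

send_rows(motion=[{"tx": 0,"ty": 0,"tz": -0.0006,"rx": 0,"ry": 0,"rz": -0.32,"gripper": 1},{"tx": 0,"ty": 0,"tz": -0.0006,"rx": 0,"ry": 0,"rz": -0.32,"gripper": 1},{"tx": 0,"ty": 0,"tz": -0.0006,"rx": 0,"ry": 0,"rz": -0.32,"gripper": 1},{"tx": 0,"ty": 0,"tz": -0.0006,"rx": 0,"ry": 0,"rz": -0.32,"gripper": 1},{"tx": 0,"ty": 0,"tz": -0.0006,"rx": 0,"ry": 0,"rz": -0.32,"gripper": 1},{"tx": 0,"ty": 0,"tz": 0,"rx": 0,"ry": 0,"rz": 0,"gripper": 1}])

```text
time_s: 13.8
ee_pos: [536.1, -156.9, 50.0]
ee_rot: [180.0, -0.0, -22.0]
force: [1.0, 0.5, 1.3]
gripper_width: 52.1
gripper_force: 30.0
```

send_rows(motion=[{"tx": 0,"ty": 0,"tz": 0,"rx": 0,"ry": 0,"rz": 0,"gripper": -0.4},{"tx": 0,"ty": 0,"tz": 0,"rx": 0,"ry": 0,"rz": 0,"gripper": -0.4},{"tx": 0,"ty": 0,"tz": 0,"rx": 0,"ry": 0,"rz": 0.32,"gripper": -0.4},{"tx": 0,"ty": 0,"tz": 0,"rx": 0,"ry": 0,"rz": 0.32,"gripper": -0.4},{"tx": 0,"ty": 0,"tz": 0,"rx": 0,"ry": 0,"rz": 0.32,"gripper": -0.4},{"tx": 0,"ty": 0,"tz": 0,"rx": 0,"ry": 0,"rz": 0.32,"gripper": -0.4},{"tx": 0,"ty": 0,"tz": 0,"rx": 0,"ry": 0,"rz": 0.32,"gripper": -0.4},{"tx": 0,"ty": 0,"tz": 0,"rx": 0,"ry": 0,"rz": 0,"gripper": 1},{"tx": 0,"ty": 0,"tz": 0,"rx": 0,"ry": 0,"rz": 0,"gripper": 1},{"tx": 0,"ty": 0,"tz": 0,"rx": 0,"ry": 0,"rz": 0,"gripper": 1}])

```text
time_s: 15.05
ee_pos: [536.1, -156.9, 50.0]
ee_rot: [-180.0, -0.0, -69.9]
force: [-0.0, -0.1, 0.6]
gripper_width: 52.3
gripper_force: 30.0
```

send_rows(motion=[{"tx": 0,"ty": 0,"tz": -0.0006,"rx": 0,"ry": 0,"rz": -0.32,"gripper": 1},{"tx": 0,"ty": 0,"tz": -0.0006,"rx": 0,"ry": 0,"rz": -0.32,"gripper": 1},{"tx": 0,"ty": 0,"tz": -0.0006,"rx": 0,"ry": 0,"rz": -0.32,"gripper": 1},{"tx": 0,"ty": 0,"tz": -0.0006,"rx": 0,"ry": 0,"rz": -0.32,"gripper": 1},{"tx": 0,"ty": 0,"tz": -0.0006,"rx": 0,"ry": 0,"rz": -0.32,"gripper": 1},{"tx": 0,"ty": 0,"tz": 0,"rx": 0,"ry": 0,"rz": 0,"gripper": 1}])

```text
time_s: 15.8
ee_pos: [536.2, -156.9, 51.6]
ee_rot: [-180.0, -0.0, -22.0]
force: [0.3, -0.3, 0.4]
gripper_width: 52.0
gripper_force: 30.0
```

send_rows(motion=[{"tx": 0,"ty": 0,"tz": 0,"rx": 0,"ry": 0,"rz": 0,"gripper": -0.4},{"tx": 0,"ty": 0,"tz": 0,"rx": 0,"ry": 0,"rz": 0,"gripper": -0.4},{"tx": 0,"ty": 0,"tz": 0,"rx": 0,"ry": 0,"rz": 0.32,"gripper": -0.4},{"tx": 0,"ty": 0,"tz": 0,"rx": 0,"ry": 0,"rz": 0.32,"gripper": -0.4},{"tx": 0,"ty": 0,"tz": 0,"rx": 0,"ry": 0,"rz": 0.32,"gripper": -0.4},{"tx": 0,"ty": 0,"tz": 0,"rx": 0,"ry": 0,"rz": 0.32,"gripper": -0.4},{"tx": 0,"ty": 0,"tz": 0,"rx": 0,"ry": 0,"rz": 0.32,"gripper": -0.4},{"tx": 0,"ty": 0,"tz": 0,"rx": 0,"ry": 0,"rz": 0,"gripper": 1},{"tx": 0,"ty": 0,"tz": 0,"rx": 0,"ry": 0,"rz": 0,"gripper": 1},{"tx": 0,"ty": 0,"tz": 0,"rx": 0,"ry": 0,"rz": 0,"gripper": 1}])

```text
time_s: 17.05
ee_pos: [536.1, -156.9, 51.5]
ee_rot: [-180.0, -0.0, -69.9]
force: [-0.0, 0.1, 0.6]
gripper_width: 51.7
gripper_force: 30.0
```

send_rows(motion=[{"tx": 0,"ty": 0,"tz": -0.0006,"rx": 0,"ry": 0,"rz": -0.32,"gripper": 1},{"tx": 0,"ty": 0,"tz": -0.0006,"rx": 0,"ry": 0,"rz": -0.32,"gripper": 1},{"tx": 0,"ty": 0,"tz": -0.0006,"rx": 0,"ry": 0,"rz": -0.32,"gripper": 1},{"tx": 0,"ty": 0,"tz": -0.0006,"rx": 0,"ry": 0,"rz": -0.32,"gripper": 1},{"tx": 0,"ty": 0,"tz": -0.0006,"rx": 0,"ry": 0,"rz": -0.32,"gripper": 1},{"tx": 0,"ty": 0,"tz": 0,"rx": 0,"ry": 0,"rz": 0,"gripper": 1}])

```text
time_s: 17.8
ee_pos: [536.0, -156.8, 53.0]
ee_rot: [180.0, -0.0, -22.0]
force: [-0.3, 0.1, 0.5]
gripper_width: 51.9
gripper_force: 30.0
```

send_rows(motion=[{"tx": 0,"ty": 0,"tz": 0,"rx": 0,"ry": 0,"rz": 0,"gripper": -0.4},{"tx": 0,"ty": 0,"tz": 0,"rx": 0,"ry": 0,"rz": 0,"gripper": -0.4},{"tx": 0,"ty": 0,"tz": 0,"rx": 0,"ry": 0,"rz": 0.32,"gripper": -0.4},{"tx": 0,"ty": 0,"tz": 0,"rx": 0,"ry": 0,"rz": 0.32,"gripper": -0.4},{"tx": 0,"ty": 0,"tz": 0,"rx": 0,"ry": 0,"rz": 0.32,"gripper": -0.4},{"tx": 0,"ty": 0,"tz": 0,"rx": 0,"ry": 0,"rz": 0.32,"gripper": -0.4},{"tx": 0,"ty": 0,"tz": 0,"rx": 0,"ry": 0,"rz": 0.32,"gripper": -0.4},{"tx": 0,"ty": 0,"tz": 0,"rx": 0,"ry": 0,"rz": 0,"gripper": 1},{"tx": 0,"ty": 0,"tz": 0,"rx": 0,"ry": 0,"rz": 0,"gripper": 1},{"tx": 0,"ty": 0,"tz": 0,"rx": 0,"ry": 0,"rz": 0,"gripper": 1}])

```text
time_s: 19.05
ee_pos: [536.0, -156.8, 52.9]
ee_rot: [180.0, -0.0, -69.9]
force: [-0.7, -0.0, 0.0]
gripper_width: 51.7
gripper_force: 30.0
```

send_rows(motion=[{"tx": 0,"ty": 0,"tz": -0.0006,"rx": 0,"ry": 0,"rz": -0.32,"gripper": 1},{"tx": 0,"ty": 0,"tz": -0.0006,"rx": 0,"ry": 0,"rz": -0.32,"gripper": 1},{"tx": 0,"ty": 0,"tz": -0.0006,"rx": 0,"ry": 0,"rz": -0.32,"gripper": 1},{"tx": 0,"ty": 0,"tz": -0.0006,"rx": 0,"ry": 0,"rz": -0.32,"gripper": 1},{"tx": 0,"ty": 0,"tz": -0.0006,"rx": 0,"ry": 0,"rz": -0.32,"gripper": 1},{"tx": 0,"ty": 0,"tz": 0,"rx": 0,"ry": 0,"rz": 0,"gripper": 1}])

```text
time_s: 19.8
ee_pos: [536.0, -156.9, 54.5]
ee_rot: [180.0, -0.0, -22.0]
force: [0.5, -0.4, 0.4]
gripper_width: 51.5
gripper_force: 30.0
```

send_rows(motion=[{"tx": 0,"ty": 0,"tz": 0,"rx": 0,"ry": 0,"rz": 0,"gripper": -0.4},{"tx": 0,"ty": 0,"tz": 0,"rx": 0,"ry": 0,"rz": 0,"gripper": -0.4},{"tx": 0,"ty": 0,"tz": 0,"rx": 0,"ry": 0,"rz": 0.32,"gripper": -0.4},{"tx": 0,"ty": 0,"tz": 0,"rx": 0,"ry": 0,"rz": 0.32,"gripper": -0.4},{"tx": 0,"ty": 0,"tz": 0,"rx": 0,"ry": 0,"rz": 0.32,"gripper": -0.4},{"tx": 0,"ty": 0,"tz": 0,"rx": 0,"ry": 0,"rz": 0.32,"gripper": -0.4},{"tx": 0,"ty": 0,"tz": 0,"rx": 0,"ry": 0,"rz": 0.32,"gripper": -0.4},{"tx": 0,"ty": 0,"tz": 0,"rx": 0,"ry": 0,"rz": 0,"gripper": 1},{"tx": 0,"ty": 0,"tz": 0,"rx": 0,"ry": 0,"rz": 0,"gripper": 1},{"tx": 0,"ty": 0,"tz": 0,"rx": 0,"ry": 0,"rz": 0,"gripper": 1}])

```text
time_s: 21.05
ee_pos: [536.0, -156.9, 54.4]
ee_rot: [180.0, -0.0, -69.9]
force: [-0.1, -0.4, 0.1]
gripper_width: 51.4
gripper_force: 29.9
```

send_rows(motion=[{"tx": 0,"ty": 0,"tz": -0.0006,"rx": 0,"ry": 0,"rz": -0.32,"gripper": 1},{"tx": 0,"ty": 0,"tz": -0.0006,"rx": 0,"ry": 0,"rz": -0.32,"gripper": 1},{"tx": 0,"ty": 0,"tz": -0.0006,"rx": 0,"ry": 0,"rz": -0.32,"gripper": 1},{"tx": 0,"ty": 0,"tz": -0.0006,"rx": 0,"ry": 0,"rz": -0.32,"gripper": 1},{"tx": 0,"ty": 0,"tz": -0.0006,"rx": 0,"ry": 0,"rz": -0.32,"gripper": 1},{"tx": 0,"ty": 0,"tz": 0,"rx": 0,"ry": 0,"rz": 0,"gripper": 1}])

```text
time_s: 21.8
ee_pos: [536.2, -156.9, 56.0]
ee_rot: [180.0, -0.0, -22.0]
force: [0.1, 0.7, -0.8]
gripper_width: 51.8
gripper_force: 29.9
```

send_rows(motion=[{"tx": 0,"ty": 0,"tz": 0,"rx": 0,"ry": 0,"rz": 0,"gripper": -0.4},{"tx": 0,"ty": 0,"tz": 0,"rx": 0,"ry": 0,"rz": 0,"gripper": -0.4},{"tx": 0,"ty": 0,"tz": 0,"rx": 0,"ry": 0,"rz": 0.32,"gripper": -0.4},{"tx": 0,"ty": 0,"tz": 0,"rx": 0,"ry": 0,"rz": 0.32,"gripper": -0.4},{"tx": 0,"ty": 0,"tz": 0,"rx": 0,"ry": 0,"rz": 0.32,"gripper": -0.4},{"tx": 0,"ty": 0,"tz": 0,"rx": 0,"ry": 0,"rz": 0.32,"gripper": -0.4},{"tx": 0,"ty": 0,"tz": 0,"rx": 0,"ry": 0,"rz": 0.32,"gripper": -0.4},{"tx": 0,"ty": 0,"tz": 0,"rx": 0,"ry": 0,"rz": 0,"gripper": 1},{"tx": 0,"ty": 0,"tz": 0,"rx": 0,"ry": 0,"rz": 0,"gripper": 1},{"tx": 0,"ty": 0,"tz": 0,"rx": 0,"ry": 0,"rz": 0,"gripper": 1}])

```text
time_s: 23.05
ee_pos: [536.0, -156.9, 55.9]
ee_rot: [-180.0, -0.0, -69.9]
force: [0.5, -0.8, 0.5]
gripper_width: 51.8
gripper_force: 30.0
```

send_rows(motion=[{"tx": 0,"ty": 0,"tz": -0.0006,"rx": 0,"ry": 0,"rz": -0.32,"gripper": 1},{"tx": 0,"ty": 0,"tz": -0.0006,"rx": 0,"ry": 0,"rz": -0.32,"gripper": 1},{"tx": 0,"ty": 0,"tz": -0.0006,"rx": 0,"ry": 0,"rz": -0.32,"gripper": 1},{"tx": 0,"ty": 0,"tz": -0.0006,"rx": 0,"ry": 0,"rz": -0.32,"gripper": 1},{"tx": 0,"ty": 0,"tz": -0.0006,"rx": 0,"ry": 0,"rz": -0.32,"gripper": 1},{"tx": 0,"ty": 0,"tz": 0,"rx": 0,"ry": 0,"rz": 0,"gripper": 1}])

```text
time_s: 23.8
ee_pos: [536.2, -156.8, 57.6]
ee_rot: [-180.0, -0.0, -22.0]
force: [0.8, 1.0, 0.3]
gripper_width: 51.6
gripper_force: 30.0
```

send_rows(motion=[{"tx": 0,"ty": 0,"tz": -0.004,"rx": 0,"ry": 0,"rz": 0,"gripper": 1},{"tx": 0,"ty": 0,"tz": -0.004,"rx": 0,"ry": 0,"rz": 0,"gripper": 1},{"tx": 0,"ty": 0,"tz": 0,"rx": 0,"ry": 0,"rz": 0,"gripper": 1}])

```text
time_s: 24.18
ee_pos: [536.1, -156.9, 61.6]
ee_rot: [180.0, -0.0, -22.0]
force: [-0.5, -0.7, -0.5]
gripper_width: 51.9
gripper_force: 30.0
```

It came free: the force is just the cap's weight. Next I lift high over the wash bottle, turn and carry.

send_rows(motion=[{"tx": 0,"ty": 0,"tz": -0.03,"rx": 0,"ry": 0,"rz": 0,"gripper": 1},{"tx": 0,"ty": 0,"tz": -0.05,"rx": 0,"ry": 0,"rz": 0,"gripper": 1},{"tx": 0,"ty": 0,"tz": -0.08,"rx": 0,"ry": 0,"rz": 0,"gripper": 1},{"tx": 0,"ty": 0,"tz": -0.08,"rx": 0,"ry": 0,"rz": 0,"gripper": 1},{"tx": 0,"ty": 0,"tz": -0.08,"rx": 0,"ry": 0,"rz": 0,"gripper": 1},{"tx": 0,"ty": 0,"tz": -0.08,"rx": 0,"ry": 0,"rz": 0,"gripper": 1},{"tx": 0,"ty": 0,"tz": 0,"rx": 0,"ry": 0,"rz": 0,"gripper": 1}])

```text
time_s: 25.05
ee_pos: [537.4, -157.4, 266.0]
ee_rot: [-180.0, -0.5, -21.9]
force: [0.6, 0.1, -1.1]
gripper_width: 51.7
gripper_force: 30.0
```

send_rows(motion=[{"tx": 0,"ty": 0,"tz": 0,"rx": 0,"ry": 0,"rz": -0.333,"gripper": 1},{"tx": 0,"ty": 0,"tz": 0,"rx": 0,"ry": 0,"rz": -0.333,"gripper": 1},{"tx": 0,"ty": 0,"tz": 0,"rx": 0,"ry": 0,"rz": -0.333,"gripper": 1},{"tx": 0,"ty": 0,"tz": 0,"rx": 0,"ry": 0,"rz": -0.333,"gripper": 1},{"tx": 0,"ty": 0,"tz": 0,"rx": 0,"ry": 0,"rz": -0.333,"gripper": 1},{"tx": 0,"ty": 0,"tz": 0,"rx": 0,"ry": 0,"rz": -0.333,"gripper": 1},{"tx": 0,"ty": 0,"tz": 0,"rx": 0,"ry": 0,"rz": -0.333,"gripper": 1},{"tx": 0,"ty": 0,"tz": 0,"rx": 0,"ry": 0,"rz": -0.333,"gripper": 1},{"tx": 0,"ty": 0,"tz": 0,"rx": 0,"ry": 0,"rz": -0.333,"gripper": 1},{"tx": 0,"ty": 0,"tz": 0,"rx": 0,"ry": 0,"rz": -0.333,"gripper": 1},{"tx": 0,"ty": 0,"tz": 0,"rx": 0,"ry": 0,"rz": 0,"gripper": 1}])

```text
time_s: 26.42
ee_pos: [535.2, -156.7, 260.6]
ee_rot: [-179.9, -0.0, 77.8]
force: [0.1, 0.3, -0.8]
gripper_width: 51.6
gripper_force: 30.0
```

```bash
python3 -c "
from h import *
s=st();rows([(488,193,262)],s['ee_rot'][2])"
```

```text
26.43 [ 535.2 -156.7  260.6] [-179.9   -0.    77.8] q6 -5.3 w 51.6 gf 30.0 F [ 0.1  0.3 -0.8]
[ 0.664 -0.24  -0.003] rows>= 7
```

send_rows(motion=[{"tx": 0.04,"ty": -0.015,"tz": 0,"rx": 0,"ry": 0,"rz": 0,"gripper": 1},{"tx": 0.08,"ty": -0.03,"tz": 0,"rx": 0,"ry": 0,"rz": 0,"gripper": 1},{"tx": 0.083,"ty": -0.03,"tz": 0,"rx": 0,"ry": 0,"rz": 0,"gripper": 1},{"tx": 0.083,"ty": -0.03,"tz": 0,"rx": 0,"ry": 0,"rz": 0,"gripper": 1},{"tx": 0.083,"ty": -0.03,"tz": 0,"rx": 0,"ry": 0,"rz": 0,"gripper": 1},{"tx": 0.08,"ty": -0.03,"tz": 0,"rx": 0,"ry": 0,"rz": 0,"gripper": 1},{"tx": 0.04,"ty": -0.015,"tz": 0,"rx": 0,"ry": 0,"rz": 0,"gripper": 1},{"tx": 0,"ty": 0,"tz": 0,"rx": 0,"ry": 0,"rz": 0,"gripper": 1},{"tx": 0,"ty": 0,"tz": 0,"rx": 0,"ry": 0,"rz": 0,"gripper": 1}])

```text
time_s: 27.55
ee_pos: [498.5, 101.1, 261.4]
ee_rot: [-180.0, 0.0, 77.9]
force: [-0.4, -0.3, -0.7]
gripper_width: 51.7
gripper_force: 30.0
```

```bash
python3 - <<'E'
from h import *
s=st();f,K=wcam();im=f["frame"];cv2.imwrite("pics/w3.png",im[:,:,::-1])
m=(im.min(2)>170).astype(np.uint8);cs=cv2.findContours(m,0,2)[0]
for c in sorted(cs,key=cv2.contourArea)[::-1][:4]:
    b=cv2.boxPoints(cv2.minAreaRect(c));P=np.array([ray(f,K,u,v,8)[:2] for u,v in b]);print(b.round(),P.round(),P.mean(0),np.linalg.norm(np.diff(P,axis=0),axis=1).round())
rows([(488,193,262)],s['ee_rot'][2])
E
```

```text
27.55 [498.5 101.1 261.4] [-180.     0.    77.9] q6 22.2 w 51.7 gf 30.0 F [-0.4 -0.3 -0.7]
[[196. 151.]
 [196.  70.]
 [329.  70.]
 [329. 151.]] [[385. 163.]
 [415. 266.]
 [590. 229.]
 [572. 123.]] [490.64951358 195.1640332 ] [108. 179. 108.]
[[ -9. 200.]
 [ 44. 175.]
 [ 84. 259.]
 [ 31. 284.]] [[ 62. 157.]
 [155. 176.]
 [161.  36.]
 [ 61.  12.]] [109.88754376  95.38902855] [ 95. 140. 104.]
[[532. 152.]
 [559. 152.]
 [559. 186.]
 [532. 186.]] [[859.  60.]
 [897.  51.]
 [899.  -0.]
 [859.   8.]] [878.50784948  29.83316603] [39. 52. 40.]
[[ 76. 289.]
 [ 90. 286.]
 [ 98. 328.]
 [ 84. 331.]] [[128. -11.]
 [153. -11.]
 [137. -89.]
 [110. -90.]] [131.84731881 -50.43686094] [25. 80. 26.]
[ 0.176 -0.059 -0.001] rows>= 2
```

View pics/w3.png

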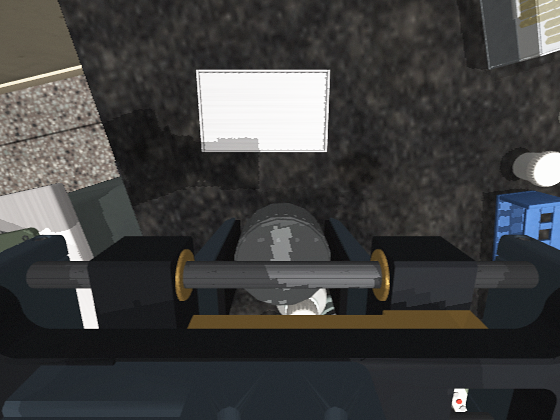

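The tray has its rim and sits square to the tool, with its centre near (490,195). The cap is held upright. I'll move over the tray and descend.

send_rows(motion=[{"tx": 0.09,"ty": -0.029,"tz": 0,"rx": 0,"ry": 0,"rz": 0,"gripper": 1},{"tx": 0.09,"ty": -0.029,"tz": 0,"rx": 0,"ry": 0,"rz": 0,"gripper": 1},{"tx": 0,"ty": 0,"tz": 0.06,"rx": 0,"ry": 0,"rz": 0,"gripper": 1},{"tx": 0,"ty": 0,"tz": 0.09,"rx": 0,"ry": 0,"rz": 0,"gripper": 1},{"tx": 0,"ty": 0,"tz": 0.09,"rx": 0,"ry": 0,"rz": 0,"gripper": 1},{"tx": 0,"ty": 0,"tz": 0.09,"rx": 0,"ry": 0,"rz": 0,"gripper": 1},{"tx": 0,"ty": 0,"tz": 0.08,"rx": 0,"ry": 0,"rz": 0,"gripper": 1},{"tx": 0,"ty": 0,"tz": 0.05,"rx": 0,"ry": 0,"rz": 0,"gripper": 1},{"tx": 0,"ty": 0,"tz": 0.02,"rx": 0,"ry": 0,"rz": 0,"gripper": 1},{"tx": 0,"ty": 0,"tz": 0,"rx": 0,"ry": 0,"rz": 0,"gripper": 1},{"tx": 0,"ty": 0,"tz": 0,"rx": 0,"ry": 0,"rz": 0,"gripper": 1}])

```text
time_s: 28.98
ee_pos: [490.4, 195.2, 22.6]
ee_rot: [179.9, -0.1, 77.9]
force: [0.5, 0.1, 0.1]
gripper_width: 51.7
gripper_force: 30.0
```

send_rows(motion=[{"tx": 0,"ty": 0,"tz": 0.01,"rx": 0,"ry": 0,"rz": 0,"gripper": 1},{"tx": 0,"ty": 0,"tz": 0.01,"rx": 0,"ry": 0,"rz": 0,"gripper": 1},{"tx": 0,"ty": 0,"tz": 0.005,"rx": 0,"ry": 0,"rz": 0,"gripper": 1},{"tx": 0,"ty": 0,"tz": 0.002,"rx": 0,"ry": 0,"rz": 0,"gripper": 1},{"tx": 0,"ty": 0,"tz": 0,"rx": 0,"ry": 0,"rz": 0,"gripper": 1}])

```text
time_s: 29.6
ee_pos: [489.3, 195.1, 7.8]
ee_rot: [-180.0, 0.0, 78.0]
force: [0.4, 0.5, 0.1]
gripper_width: 52.0
gripper_force: 30.0
```

send_rows(motion=[{"tx": 0,"ty": 0,"tz": 0.0015,"rx": 0,"ry": 0,"rz": 0,"gripper": 1},{"tx": 0,"ty": 0,"tz": 0,"rx": 0,"ry": 0,"rz": 0,"gripper": 1}])

```text
time_s: 29.85
ee_pos: [489.4, 195.1, 7.2]
ee_rot: [180.0, 0.0, 78.0]
force: [-0.3, -0.5, 0.0]
gripper_width: 51.7
gripper_force: 30.0
```

send_rows(motion=[{"tx": 0,"ty": 0,"tz": 0.002,"rx": 0,"ry": 0,"rz": 0,"gripper": 1},{"tx": 0,"ty": 0,"tz": 0,"rx": 0,"ry": 0,"rz": 0,"gripper": 1}])

```text
time_s: 30.1
ee_pos: [489.5, 195.1, 6.9]
ee_rot: [180.0, -0.0, 78.0]
force: [-0.5, -1.8, 4.4]
gripper_width: 51.8
gripper_force: 30.0
```

The cap is touching the floor (4.4 N). I'll release it, rise straight up and check.

send_rows(motion=[{"tx": 0,"ty": 0,"tz": 0,"rx": 0,"ry": 0,"rz": 0,"gripper": -0.5},{"tx": 0,"ty": 0,"tz": 0,"rx": 0,"ry": 0,"rz": 0,"gripper": -0.5},{"tx": 0,"ty": 0,"tz": 0,"rx": 0,"ry": 0,"rz": 0,"gripper": -0.5},{"tx": 0,"ty": 0,"tz": -0.03,"rx": 0,"ry": 0,"rz": 0,"gripper": -0.5},{"tx": 0,"ty": 0,"tz": -0.08,"rx": 0,"ry": 0,"rz": 0,"gripper": -0.5},{"tx": 0,"ty": 0,"tz": -0.1,"rx": 0,"ry": 0,"rz": 0,"gripper": -0.5},{"tx": 0,"ty": 0,"tz": -0.1,"rx": 0,"ry": 0,"rz": 0,"gripper": -0.5},{"tx": -0.08,"ty": 0,"tz": -0.1,"rx": 0,"ry": 0,"rz": 0,"gripper": -0.5},{"tx": -0.08,"ty": 0,"tz": 0,"rx": 0,"ry": 0,"rz": 0,"gripper": -0.5},{"tx": 0,"ty": 0,"tz": 0,"rx": 0,"ry": 0,"rz": 0,"gripper": -0.5},{"tx": 0,"ty": 0,"tz": 0,"rx": 0,"ry": 0,"rz": 0,"gripper": -0.5}])

```text
time_s: 31.48
ee_pos: [472.9, 118.1, 210.4]
ee_rot: [180.0, -0.0, 77.9]
force: [-0.6, 0.0, -0.2]
gripper_width: 68.4
gripper_force: 0.0
```

```bash
python3 - <<'E'
from h import *
st();f,K=wcam();g,K2=cam("scene");a=f["frame"][20:230,130:410,::-1];b=g["frame"][100:310,100:380,::-1]
cv2.imwrite("pics/end.png",np.hstack([cv2.resize(x,(400,300),interpolation=2) for x in(a,b)]))
E
```

```text
31.48 [472.9 118.1 210.4] [180.   -0.   77.9] q6 24.7 w 68.4 gf 0.0 F [-0.6  0.  -0.2]
```

View pics/end.png

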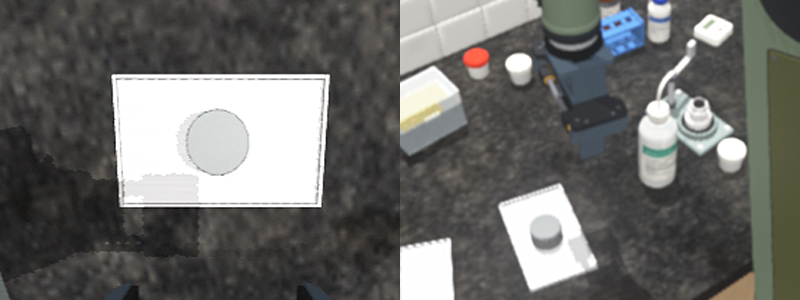

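The cap lies flat in the tray, centred at about (218,142) in the left crop. The keeper is aside and the wash bottle and pot are standing. I'm handing it in.

```bash
python3 -c "
from workcell import env
print(env.job_done())"
```

```text
the job is handed in; nothing more can be done
None
```

The canister is open: the keeper arm is swung aside and the cap lies top up in the larger steel tray; I handed the job in at about 31 s, but the hand-in gave no verdict.

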